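# Prop the wide bin's lid on its stay

### The job

Prop open the lid of the wider of the two grey lidded bins so that a hand can reach in: raise the lid by the pull at its front until the steel stay on the bin's right side drops into the notch of its rail, then let the lid gently down, without dropping it, until it rests on the stay, and let go. Leave the narrow bin shut.

Things in the scene. Friction and masses are not known exactly. Their poses are not given: they have to be found in the camera images.
- wide_bin: Grey metal bin with hinged lid, fixed to the bench: 180 mm deep (x), 200 wide (y), lid top at 97 mm. Origin: centre of its underside. x points from the front (pull, robot side) to the hinged back, y to its left, z up. Hinge line: along y at x = +90, z = +94 mm. The stay and its rail are on the right side, y = -107 mm.
- wide_bin_handle (a point): Centre of the pull on the wide bin's lid: steel bar along the bin's y, 26 mm long, 18 mm thick, flat ends, on a 10 mm wide neck, 35 mm in front of the lid's edge. In the bin's frame, at lid angle a: x = 90 - 217 cos a, y = 0, z = 94 + 217 sin a (mm). Pinched across its ends from above, it turns between the fingers as the lid rises.
- wide_bin_lid (a joint): Wide bin's lid angle, rad: 0 shut (at the start), grows as it opens, stop at 1.35. About 0.3 kg; it falls shut unless held or propped. The stay drops in once the lid is raised past 1.2 (about 1.28 is good); lowered from there it comes to rest on the stay at 0.89 to 0.98. Lowered from below 1.15, the stay slides back and the lid shuts.
- wide_bin_stay_foot (a point): Centre of the 8 mm cross pin at the foot of the stay, a steel bar 110 mm long hanging freely from the lid's right edge. In the bin's frame it slides along the rail at z = +82 mm (x = +94 mm with the lid shut, less as it opens); engaged, it lies in the notch at x = +46 to +61, z = +72 mm, against the rear wall if pressed home.
- narrow_bin_handle (a point): Centre of the pull on the other bin's lid: same build and depth, but only 120 mm wide, fixed to the bench beside the wide bin, left or right of it. Its lid is shut and must stay shut.

How it is judged (in metres and radians):
At the end, for the whole second after the job is handed in: The wide bin's lid rests still, between 0.8 and 1.05 rad open, with the stay's foot down in the notch (x 40 to 66 mm and z under 77 mm in the bin's frame), and the narrow bin's lid is shut (value of joint wide_bin_lid between 0.8 and 1.05 rad and velocity of joint wide_bin_lid between -0.1 and 0.1 rad/s and x of wide_bin_stay_foot in the frame of wide_bin between 0.04 and 0.066 m and z of wide_bin_stay_foot in the frame of wide_bin below 0.077 m and distance of narrow_bin_handle from where it was at the start of the episode below 0.015 m); the robot touches nothing.
It fails at once if the narrow bin's lid is lifted (its pull moves more than 15 mm) (distance of narrow_bin_handle from where it was at the start of the episode above 0.015 m).
It fails at once if the wide bin's lid is dropped (it falls faster than 2.5 rad/s) (velocity of joint wide_bin_lid below -2.5 rad/s).
It also fails if it takes over 48 s, if anything falls off the work surface, if the arm or the gripper's body presses on something with over 40 N, if the wrist force passes 120 N, or if a joint passes its speed limit or range.

### The arm

A 7-joint arm with a two-finger parallel gripper is mounted at the origin on a cart in front of the work surface, level with it; the furniture and walls round the work are solid. World frame = base frame: x ahead of the robot, y to its left, z up, the work surface at z = 0. Lengths are in m, angles in degrees, forces in N, time in s.
With the tool pointing down it reaches from about 0.425 to 0.875 m from the base axis. Payload 4.7 kg.
Tool frame: the origin (TCP) lies between the finger pads; the fingertips stand 11 mm ahead of it and the grasp point (between the pads) lies 8 mm behind it; z points along the fingers, x is the direction in which the jaws open and shut, and the axes are right-handed (so a half turn about z gives the same grasp; the last joint's range is limited). The gripper opens to 87 mm and grips with 3 to 60 N. Pads are 19 mm wide; open, the fingers measure 117 mm over their backs; the gripper's body (75 mm by 190 mm) begins 51 mm behind the grasp point.
Start: joints at [-66.056, 18.392, -4.016, 83.108, 1.295, 78.541, -3.26], TCP at [0.255, 0.598, 0.198] pointing down, gripper open.
Joint ranges: [-163.93, 163.93], [-17.29, 119.83], [-79.2, 71.16], [3.27, 140.29], [-89.18, 269.18], [5.43, 117.66], [-154.24, 154.24]. Speed limits (degrees/s): [147.25, 147.25, 180, 180, 180, 180, 180].

### API

Orientations are given as a 3x3 rotation matrix whose columns are the frame's x, y, z axes.
In Python, from workcell import manip gives the robot as it stands.
- The arm moves only by the tool move_arm, never from a script. Its arguments are lists of equal length, an entry for each row: "offset": the shift along the tool's x, y, z in cm, a list of three; "angular": the turn, a rotation vector about the tool's x, y, z in rad, a list of three; "grip": the gripper command: -1 is fully open, 1 is shut, values between are in proportion. In form: {"offset": [[dx, dy, dz], ...], "angular": [[ax, ay, az], ...], "grip": [grip, ...]}. A call has exactly 10 rows; each row is the pose to reach, as a shift and turn from the pose commanded when the call began, along the tool's axes at that moment; what a row does not reach only later rows make up. A row lasts 1/8 s, in which the tool goes at most 62.5 mm and 10.7 degrees, less where a joint would pass 70% of its speed; a pose out of reach is approached as far as the arm can. A call with a gripper value outside its range is refused whole. The fingers move at their own pace and stop on an object; the grip force is fixed at half the most. Time passes only in rows, so rows that repeat a pose let the fingers close, or fill a call up. It gives the time, the measured TCP pose, the force and the opening at its end, in the units of the state.
- manip.get_obs(): the state, without advancing time (a new reading comes with each control period).
- manip.camera(name): name is "scene" or "top"; returns (picture, depth): 420x560x3 uint8, red, green, blue; 420x560 float32, m along the optical axis (not along the pixel's ray), 0 where there is no reading.
- manip.calibration(name): a dict with "camera_matrix" (3x3 intrinsics, pixels), "cam_to_world" (4x4, takes a point from camera to world coordinates). Camera axes: x right, y down, z forward; pixel columns grow to the right and rows downward; lengths in m; the calibration is good to about 2 mm. A picture is of the moment at which its call begins. calibration takes no time and is no camera call.
- manip.sign_off(): hands the job in, once; it reports no verdict.
Trained networks look in the newest picture that a camera, given by its name, has taken for a name from the list of things; names that differ only in an ending like _2 or _b are one class to them, and where a whole thing is asked for, a point or a joint stands for the part that bears it (a point fixed in the world has none). Each returns a list of dicts, best first, with "p" (0 to 1); they miss things now and then, are a little off and sometimes report something else, mostly with a low value. They report only what shows in the picture. A call takes as long as a camera call.
- manip.boxes_of(camera, label): "point" ([x, y, z] in m, in the coordinates of the camera as it stood for that picture, good to about 4 mm: the middle of the surface that is visible of it).
The state is a dict: "time": time; "joint_pos": joint angles; "joint_vel": joint speeds; "tau": joint torques, N m; "eef_pos": TCP position; "tcp_rot": TCP orientation; "force": force on the tool from outside, world axes, zero at the start; "ft_torque": the same for the moment, N m; "grip_width": finger opening in m.
Only numpy, scipy, OpenCV 4.12 (cv2) and the standard library are available. Lean on these libraries where they do the work, as an engineer would, in place of code of your own. Each camera call takes 0.05 s, during which the arm holds its last target.

## Working session

There is one attempt and no reset: what is moved stays moved. The work goes in short steps, Python scripts to look and compute and a tool call to move; the robot and the scene stay as the last step left them, time stands still between calls to the robot, and variables do not carry over. Pictures are saved under pics/ and viewed, and the job is handed in when it is done.

Besides the shell and the picture viewer there is one more tool, called after "Call:" as name(argument=value, ...) on one line, values as JSON. move_arm: Moves the arm, as the interface text tells. Its arguments: {"type":"object","properties":{"offset":{"type":"array"},"angular":{"type":"array"},"grip":{"type":"array"}},"required":["offset","angular","grip"]}

```bash
mkdir -p pics
python3 - <<'E'
from workcell import manip
import cv2,numpy as np
np.set_printoptions(precision=4,suppress=True)
for n in ["scene","top"]:
    im,d=manip.camera(n); cv2.imwrite(f"pics/{n}0.png",im[:,:,::-1]); np.save(f"pics/{n}0d.npy",d)
    T=np.array(manip.calibration(n)["cam_to_world"]); print(n,T[:3,3], T[:3,2])
    for l in ["wide_bin","wide_bin_handle","narrow_bin_handle","wide_bin_stay_foot"]:
        for r in manip.boxes_of(n,l)[:3]:
            print(l,round(r["p"],2),(T@np.r_[r["point"],1])[:3])
o=manip.get_obs();print(o)
E
```

```text
scene [0.2366 0.5944 0.4961] [ 0.4387 -0.7706 -0.4623]
wide_bin 0.61 [0.6103 0.2565 0.099 ]
wide_bin_handle 0.89 [0.6283 0.2302 0.1014]
wide_bin_handle 0.33 [ 0.6207 -0.1971  0.1005]
narrow_bin_handle 0.76 [ 0.6241 -0.1979  0.098 ]
wide_bin_stay_foot 0.62 [0.6749 0.0971 0.0875]
top [ 0.5195 -0.0452  1.0356] [ 0.0826  0.0216 -0.9963]
wide_bin 0.63 [0.64   0.2043 0.0996]
wide_bin_handle 0.88 [0.6446 0.2122 0.0996]
narrow_bin_handle 0.88 [ 0.6302 -0.2028  0.0997]
wide_bin_stay_foot 0.49 [0.6945 0.0955 0.0875]
{'time': 0.5, 'joint_pos': array([-66.0578,  18.3949,  -4.019 ,  83.1109,   1.2941,  78.5409,
        -3.2595]), 'joint_vel': array([-0.0558, -0.0707,  0.0301, -0.1604,  0.0565, -0.0394,  0.0005]), 'tau': array([  0.0001, -49.0606,  -0.4026, -31.2467,  -0.0639,   0.0348,
         0.0001]), 'eef_pos': array([0.2554, 0.5977, 0.1979]), 'tcp_rot': array([[ 0.3928,  0.9196,  0.    ],
       [ 0.9196, -0.3928, -0.    ],
       [-0.    ,  0.    , -1.    ]]), 'force': array([-0.1552,  0.3115, -1.4996]), 'ft_torque': array([-0.0098, -0.0227,  0.029 ]), 'grip_width': 0.08692770054784549}
```

View pics/scene0.png

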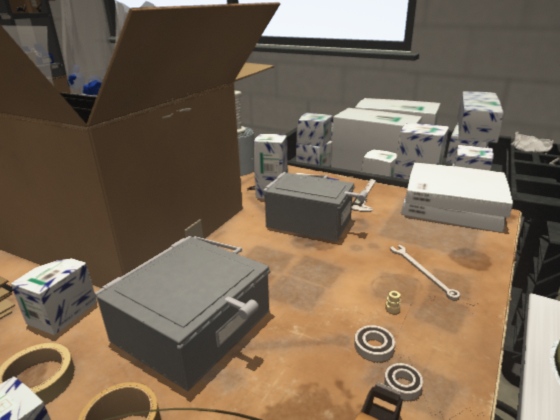

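View pics/top0.png

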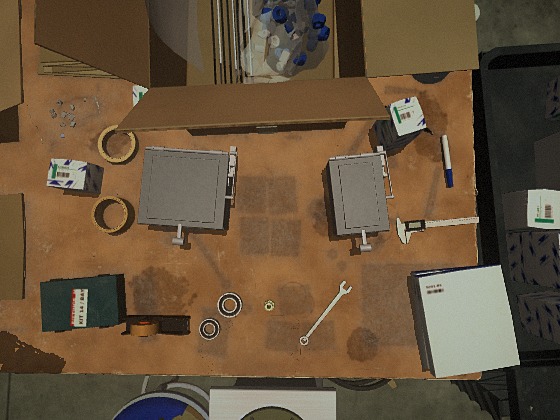

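The scene view shows the wide bin at lower left (pull at ~(243,305)). The top view shows it at left, with its pull at ~(178,236), and a cardboard flap close behind it. The narrow bin is at right. Next I'll measure the pose from depth.

```bash
cat > h.py <<'E'
import numpy as np,cv2
def cloud(d,cal):
    K=np.array(cal["camera_matrix"]);T=np.array(cal["cam_to_world"])
    v,u=np.indices(d.shape); P=np.stack([(u-K[0,2])/K[0,0]*d,(v-K[1,2])/K[1,1]*d,d],-1)
    return P@T[:3,:3].T+T[:3,3]
E
python3 - <<'E'
from workcell import manip
from h import *
np.set_printoptions(precision=4,suppress=True)
d=np.load("pics/top0d.npy");P=cloud(d,manip.calibration("top"))
z=P[...,2]; print("table z",np.median(z[190:250,250:295]))
m=((z>.088)&(z<.108)).astype(np.uint8); m[:,:100]=0;m[:140]=0;m[300:]=0;m[:,300:]=0
n,l,s,c=cv2.connectedComponentsWithStats(m)
for i in range(1,n):
    if s[i,4]>20: print(s[i],P[l==i].mean(0))
i=1+np.argmax(s[1:,4]); 
mm=cv2.morphologyEx((l==i).astype(np.uint8),cv2.MORPH_OPEN,np.ones((21,21)))
pts=P[mm>0]; r=cv2.minAreaRect((pts[:,:2]*1000).astype(np.float32));print(r, pts[:,2].mean())
print(cv2.boxPoints(r))
# handle
h=P[225:250,165:192];hz=h[...,2]; hp=h[(hz>.09)&(hz<.11)];print(len(hp),hp.min(0),hp.max(0),hp.mean(0))
# flap
for row in range(85,150,5): print(row,P[row,120:260:20].round(3).tolist())
E
```

```text
table z -0.0014855248646985508
[ 137  146   98   99 6850] [0.6429 0.2099 0.0974]
((646.0817260742188, 212.06005859375), (203.00161743164062, 186.33889770507812), 85.61567687988281) 0.09765739774010722
[[545.4256 117.9787]
 [731.2192 103.7338]
 [746.7379 306.1414]
 [560.9443 320.3863]]
182 [0.5117 0.1897 0.0902] [0.5567 0.2535 0.105 ] [0.5335 0.2182 0.0978]
85 [[0.937, 0.419, -0.006], [0.797, 0.227, 0.342], [0.826, 0.216, 0.27], [0.885, 0.219, 0.122], [0.803, 0.122, 0.329], [0.802, 0.086, 0.33], [0.799, 0.048, 0.337]]
90 [[0.921, 0.416, -0.001], [0.887, 0.327, 0.088], [0.788, 0.191, 0.341], [0.786, 0.154, 0.347], [0.785, 0.117, 0.35], [0.782, 0.08, 0.358], [0.781, 0.045, 0.361]]
95 [[0.908, 0.416, -0.002], [0.874, 0.327, 0.087], [0.77, 0.182, 0.367], [0.769, 0.147, 0.37], [0.766, 0.111, 0.376], [0.764, 0.076, 0.381], [0.764, 0.042, 0.384]]
100 [[0.893, 0.415, -0.001], [0.755, 0.211, 0.382], [0.753, 0.174, 0.389], [0.751, 0.14, 0.393], [0.75, 0.105, 0.398], [0.749, 0.072, 0.401], [0.747, 0.039, 0.405]]
105 [[0.881, 0.415, -0.003], [0.739, 0.202, 0.404], [0.737, 0.167, 0.411], [0.736, 0
[... 708 characters left out ...]
056, 0.484], [0.683, 0.028, 0.484]]
130 [[0.675, 0.197, 0.485], [0.675, 0.169, 0.485], [0.675, 0.141, 0.483], [0.812, 0.251, -0.002], [0.798, 0.186, 0.048], [0.801, 0.137, 0.04], [0.804, 0.087, 0.03]]
135 [[0.798, 0.411, -0.001], [0.798, 0.357, -0.001], [0.798, 0.304, -0.001], [0.798, 0.25, 0.001], [0.797, 0.196, 0.003], [0.52, -0.045, 1.036], [0.798, 0.091, 0.001]]
140 [[0.784, 0.41, -0.001], [0.785, 0.357, -0.002], [0.785, 0.304, -0.003], [0.784, 0.249, 0.002], [0.786, 0.197, -0.003], [0.785, 0.144, -0.001], [0.785, 0.091, 0.001]]
145 [[0.77, 0.408, 0.002], [0.772, 0.358, -0.005], [0.773, 0.304, -0.006], [0.772, 0.25, -0.003], [0.772, 0.196, 0.0], [0.772, 0.143, 0.0], [0.772, 0.09, 0.001]]
```

Run:
```python
from workcell import manip
from h import *
np.set_printoptions(precision=4,suppress=True)
d=np.load("pics/top0d.npy");P=cloud(d,manip.calibration("top"))
h=P[222:252,160:200].reshape(-1,3);hp=h[(h[:,2]>.08)&(h[:,2]<.11)&(h[:,0]<.532)]
print(len(hp));print(hp[:,:2].min(0),hp[:,:2].max(0)); 
r=cv2.minAreaRect((hp[:,:2]*1000).astype(np.float32));print(r)
for s in [hp[np.abs(hp[:,2]-.1)<.006]]: print(np.percentile(s,[2,50,98],axis=0))
d2=np.load("pics/scene0d.npy");Q=cloud(d2,manip.calibration("scene"))
h=Q[290:325,220:270].reshape(-1,3);q=h[(h[:,2]>.083)&(h[:,2]<.11)&(h[:,0]<.532)]
print(len(q),q.min(0),q.max(0),q.mean(0))
z=Q[...,2];m=((z>.09)&(z<.103)).astype(np.uint8);m[:,:90]=0;m[:235]=0;m[:,280:]=0
m=cv2.morphologyEx(m,cv2.MORPH_OPEN,np.ones((15,15)));p=Q[m>0];r=cv2.minAreaRect((p[:,:2]*1000).astype(np.float32));print(r);print(cv2.boxPoints(r))
# kit box heights left
p=P[:, :140].reshape(-1,3);p=p[(p[:,2]>.06)&(p[:,0]<.72)];
print(p.max(0),p.min(0))
p=Q.reshape(-1,3)
```

```text
101
[0.5117 0.2067] [0.5307 0.233 ]
((521.2479858398438, 219.8650360107422), (18.77777099609375, 26.463769912719727), 0.5427606701850891)
[[0.5118 0.2072 0.0951]
 [0.5211 0.2202 0.1001]
 [0.5306 0.2323 0.1045]]
271 [0.508  0.2073 0.0876] [0.532  0.2363 0.1048] [0.5163 0.2245 0.0987]
((639.0521240234375, 212.55882263183594), (206.0575714111328, 200.17552185058594), 87.24819946289062)
[[534.1334 114.454 ]
 [734.0781 104.8437]
 [743.9708 310.6636]
 [544.0261 320.274 ]]
[0.7191 0.6438 1.0356] [ 0.2977 -0.0452  0.0601]
```

Run:
```python
from workcell import manip
from h import *
d=np.load("pics/top0d.npy");P=cloud(d,manip.calibration("top"));v=(d>0)
v[:, 210:]=0; v[:200]=0
p=P[v]; 
for y0 in np.arange(.2,.6,.05):
    s=p[(p[:,1]>y0)&(p[:,1]<y0+.05)&(p[:,0]<.55)&(p[:,0]>.25)]
    if len(s): print(y0.round(2),np.percentile(s[:,2],99.5))
```

```text
0.2 0.10241008069492062
0.25 0.08266509011722098
0.3 0.08530066568089358
0.35 0.05058473412550751
0.4 0.051338266215259463
0.45 0.05233217911970954
0.5 0.05100472961824918
0.55 0.12802437688559004
```

Call:
move_arm(offset=[[0,0,-3],[-3,5,-3],[-6,10,-3],[-9,15,-3],[-12,20,-3],[-15,25,-3],[-18,30,-3],[-21,35,-3],[-24.3,39.2,-2],[-24.3,39.2,0]], angular=[[0,0,0],[0,0,-0.04],[0,0,-0.08],[0,0,-0.12],[0,0,-0.16],[0,0,-0.2],[0,0,-0.25],[0,0,-0.3],[0,0,-0.333],[0,0,-0.333]], grip=[-1,-1,-1,-1,-1,-1,-1,-1,-1,-1])

```text
time: 1.75
eef_pos: [0.524, 0.2144, 0.1989]
tcp_rot: [[0.08, 0.997, 0.004], [0.997, -0.08, -0.001], [-0.001, 0.004, -1.0]]
force: [-0.1, 1.5, 0.8]
grip_width: 0.0873
```

Call:
move_arm(offset=[[0,0,0],[0,0,2],[0,0,4],[0,0,6],[0,0,8],[0,0,9.5],[0,0,10.5],[0,0,11.2],[0,0,11.2],[0,0,11.2]], angular=[[0,0,0],[0,0,0],[0,0,0],[0,0,0],[0,0,0],[0,0,0],[0,0,0],[0,0,0],[0,0,0],[0,0,0]], grip=[-1,-1,-1,-1,-1,-1,-1,-1,-1,-1])

```text
time: 3.0
eef_pos: [0.5209, 0.2204, 0.0866]
tcp_rot: [[0.071, 0.997, 0.001], [0.997, -0.071, 0.001], [0.001, 0.001, -1.0]]
force: [0.6, 0.2, 0.1]
grip_width: 0.0869
```

Run:
```python
from workcell import manip
import cv2,numpy as np
for n in ["scene","top"]:
    im,d=manip.camera(n); print(np.array(manip.calibration(n)["cam_to_world"])[:3,3])
    cv2.imwrite(f"pics/{n}1.png",im[:,:,::-1])
o=manip.get_obs();print(o["eef_pos"],o["force"],o["joint_pos"])
```

```text
[0.23655809 0.59441976 0.49605391]
[ 0.51953463 -0.04518132  1.03558757]
[0.520862   0.22041261 0.08658709] [-0.64643936  0.39240705  0.80894289] [-35.90717072  12.78134325  11.63796697 103.67251021  -2.85853345
  63.7631655   62.65148476]
```

View pics/scene1.png

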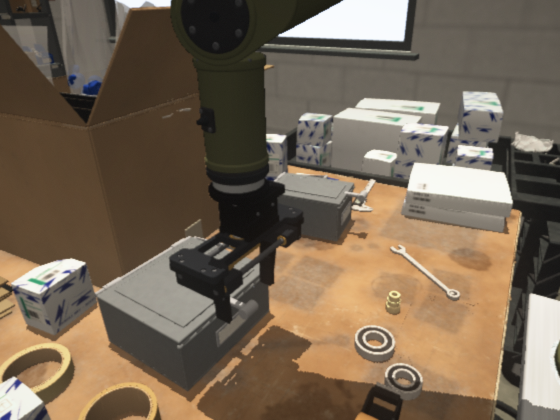

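View pics/top1.png

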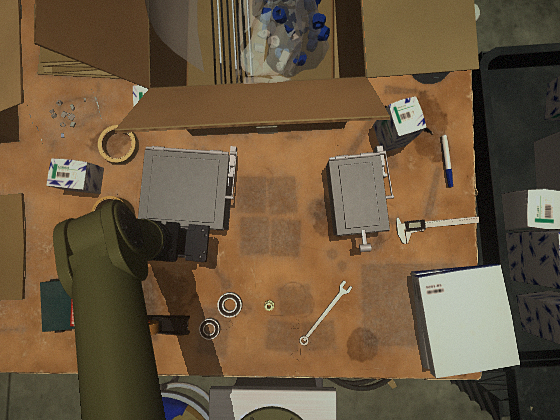

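Fingers straddle the pull, scene ~(235,300). Closing.

Call:
move_arm(offset=[[0,0,0],[0,0,0],[0,0,0],[0,0,0],[0,0,0],[0,0,0],[0,0,0],[0,0,0],[0,0,0],[0,0,0]], angular=[[0,0,0],[0,0,0],[0,0,0],[0,0,0],[0,0,0],[0,0,0],[0,0,0],[0,0,0],[0,0,0],[0,0,0]], grip=[1,1,1,1,1,1,1,1,1,1])

```text
time: 4.35
eef_pos: [0.5204, 0.2203, 0.086]
tcp_rot: [[0.071, 0.997, 0.0], [0.997, -0.071, 0.0], [0.0, 0.0, -1.0]]
force: [0.9, 0.4, 0.2]
grip_width: 0.0019
```

```bash
cat > arc.py <<'E'
# rows for lid-angle a and tilt t sequences; pose commanded now given by (a0,t0). planar in tool y,z
import numpy as np,sys
def rows(a0,t0,seq,R=21.7,g=.8):
    # bin plane: X forward, Z up. tool z dir = (sin t, -cos t), tool y dir=(cos t, sin t) ; TCP=handle+g*z
    def tcp(a,t): return np.array([-R*np.cos(a)+g*np.sin(t), R*np.sin(a)-g*np.cos(t)])
    p0=tcp(a0,t0);y=np.array([np.cos(t0),np.sin(t0)]);z=np.array([np.sin(t0),-np.cos(t0)])
    O=[];A=[]
    for a,t in seq:
        d=tcp(a,t)-p0; O.append([0,round(float(d@y),2),round(float(d@z),2)]);A.append([round(-(t-t0),3),0,0])
    print(O);print(A)
if __name__=="__main__":
    a0,t0,a1,t1,n=map(float,sys.argv[1:6]);n=int(n)
    s=[(k/n) for k in range(1,n+1)]+[1]*(10-n)
    rows(a0,t0,[(a0+(a1-a0)*q,t0+(t1-t0)*q) for q in s])
E
python3 arc.py 0 0 0.35 0.2 9;python3 arc.py .35 .2 .75 .5 9; python3 arc.py .75 .5 1.1 .7 9;python3 arc.py 1.1 .7 1.28 .8 8
```

```text
[[0, 0.03, -0.84], [0, 0.1, -1.69], [0, 0.2, -2.53], [0, 0.33, -3.37], [0, 0.5, -4.2], [0, 0.69, -5.02], [0, 0.92, -5.84], [0, 1.18, -6.66], [0, 1.47, -7.46], [0, 1.47, -7.46]]
[[-0.022, 0, 0], [-0.044, 0, 0], [-0.067, 0, 0], [-0.089, 0, 0], [-0.111, 0, 0], [-0.133, 0, 0], [-0.156, 0, 0], [-0.178, 0, 0], [-0.2, 0, 0], [-0.2, 0, 0]]
[[0, 0.55, -0.81], [0, 1.13, -1.6], [0, 1.75, -2.36], [0, 2.4, -3.1], [0, 3.09, -3.81], [0, 3.8, -4.49], [0, 4.55, -5.14], [0, 5.32, -5.76], [0, 6.11, -6.34], [0, 6.11, -6.34]]
[[-0.033, 0, 0], [-0.067, 0, 0], [-0.1, 0, 0], [-0.133, 0, 0], [-0.167, 0, 0], [-0.2, 0, 0], [-0.233, 0, 0], [-0.267, 0, 0], [-0.3, 0, 0], [-0.3, 0, 0]]
[[0, 0.82, -0.25], [0, 1.66, -0.47], [0, 2.5, -0.66], [0, 3.34, -0.81], [0, 4.2, -0.94], [0, 5.05, -1.03], [0, 5.91, -1.09], [0, 6.77, -1.12], [0, 7.64, -1.11], [0, 7.64, -1.11]]
[[-0.022, 0, 0], [-0.044, 0, 0], [-0.067, 0, 0], [-0.089, 0, 0], [-0.111, 0, 0], [-0.133, 0, 0], [-0.156, 0, 0], [-0.178, 0, 0], [-0.2, 0, 0], [-0.2, 0, 0]]
[[0, 0.48, 0.12], [0, 0.97, 0.24], [0, 1.44, 0.38], [0, 1.92, 0.53], [0, 2.39, 0.69], [0, 2.86, 0.85], [0, 3.32, 1.03], [0, 3.78, 1.22], [0, 3.78, 1.22], [0, 3.78, 1.22]]
[[-0.012, 0, 0], [-0.025, 0, 0], [-0.038, 0, 0], [-0.05, 0, 0], [-0.062, 0, 0], [-0.075, 0, 0], [-0.088, 0, 0], [-0.1, 0, 0], [-0.1, 0, 0], [-0.1, 0, 0]]
```

Opening shows 1.9 mm instead of 26: the grasp missed. Looking closer.

Run:
```python
from workcell import manip
from h import *
np.set_printoptions(precision=4,suppress=True)
for n,(a,b,c,e) in dict(scene=(200,360,130,330),top=(190,270,120,230)).items():
    im,d=manip.camera(n); np.save(f"pics/{n}2d.npy",d)
    cv2.imwrite(f"pics/{n}2.png",cv2.resize(im[a:b,c:e,::-1],None,fx=4,fy=4)[:600,:800])
    T=np.array(manip.calibration(n)["cam_to_world"])
    for r in manip.boxes_of(n,"wide_bin_handle")[:3]: print(n,r["p"],(T@np.r_[r["point"],1])[:3])
print(manip.get_obs())
```

```text
scene 0.75 [0.6401 0.2632 0.0993]
top 0.55 [0.6509 0.2066 0.1004]
{'time': 4.55, 'joint_pos': array([-35.9128,  12.8104,  11.6361, 103.7108,  -2.8606,  63.7564,
        62.65  ]), 'joint_vel': array([ 0.0262, -0.0101, -0.009 , -0.0073, -0.0961,  0.0865, -0.0409]), 'tau': array([ -0.0003, -40.2236,   1.605 , -28.5387,   0.0095,   0.0859,
         0.    ]), 'eef_pos': array([0.5204, 0.2203, 0.086 ]), 'tcp_rot': array([[ 0.0707,  0.9975,  0.0001],
       [ 0.9975, -0.0707,  0.0001],
       [ 0.0001,  0.0001, -1.    ]]), 'force': array([ 0.2642, -0.6969, -0.2996]), 'ft_torque': array([0.0308, 0.0619, 0.0135]), 'grip_width': 8.02639825934625e-05}
```

View pics/scene2.png

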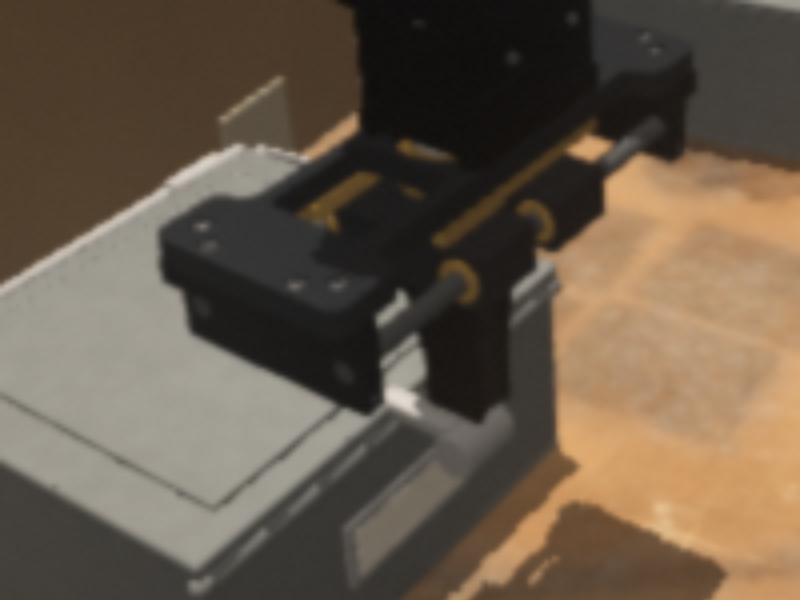

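View pics/top2.png

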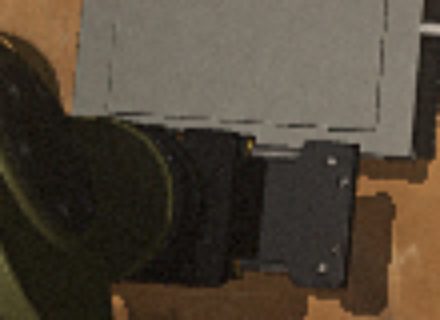

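Run:
```python
from workcell import manip
from h import *
np.set_printoptions(precision=3,suppress=True)
c=manip.calibration("scene");K=np.array(c["camera_matrix"]);T=np.array(c["cam_to_world"]);Ti=np.linalg.inv(T)
def pr(p):
    q=Ti@np.r_[p,1];w=K@q[:3];return w[:2]/w[2],q[2]
for p in [(.5204,.2203,.086),(.5204,.2203,.075),(.5204,.2203,.094),(.5204,.2203,.137),(.521,.2205,.094),(.521+.001,.2335,.094),(.519,.2075,.094)]: print(p,pr(p))
Q=cloud(np.load("pics/scene2d.npy"),c);Q0=cloud(np.load("pics/scene0d.npy"),c)
for v in range(285,320,3): print(v,[ (u,Q[v,u].round(3).tolist(),Q0[v,u].round(3).tolist()) for u in (235,241,247,253)])
```

```text
(0.5204, 0.2203, 0.086) (array([246.815, 312.748]), np.float64(0.6023753495431151))
(0.5204, 0.2203, 0.075) (array([247.231, 318.511]), np.float64(0.6074602652528842))
(0.5204, 0.2203, 0.094) (array([246.509, 308.495]), np.float64(0.5986772290269194))
(0.5204, 0.2203, 0.137) (array([244.794, 284.707]), np.float64(0.5787998312523677))
(0.521, 0.2205, 0.094) (array([246.089, 308.443]), np.float64(0.5987862909447114))
(0.522, 0.2335, 0.094) (array([240.343, 313.579]), np.float64(0.5892065427637185))
(0.519, 0.2075, 0.094) (array([252.218, 303.685]), np.float64(0.6079273872089288))
285 [(235, [0.529, 0.231, 0.141], [0.564, 0.188, 0.098]), (241, [0.517, 0.233, 0.147], [0.557, 0.181, 0.096]), (247, [0.509, 0.23, 0.147], [0.551, 0.174, 0.094]), (253, [0.509, 0.216, 0.138], [0.547, 0.163, 0.088])]
288 [(235, [0.56, 0.193, 0.098], [0.559, 0.194, 0.098]), (241, [0.519, 0.232, 0.14], [0.552, 0.189, 0.098]), (247, [0.509, 0.232, 0.143], [0.549, 0.177, 0.09]), (253, [0.51, 0.216, 0.132], [0.552, 0.158, 0.076])]
291 [(235, [0.556, 0.199, 0.098], [0.555, 0.2, 0.098]), (241, [0.52, 0.231, 0.134], [0
[... 1353 characters left out ...]
 0.102]), (253, [0.509, 0.22, 0.098], [0.51, 0.219, 0.097])]
312 [(235, [0.555, 0.205, 0.061], [0.554, 0.206, 0.062]), (241, [0.521, 0.233, 0.097], [0.52, 0.234, 0.098]), (247, [0.512, 0.231, 0.099], [0.511, 0.232, 0.101]), (253, [0.51, 0.22, 0.091], [0.51, 0.219, 0.091])]
315 [(235, [0.551, 0.21, 0.06], [0.55, 0.211, 0.061]), (241, [0.521, 0.234, 0.092], [0.521, 0.234, 0.092]), (247, [0.509, 0.235, 0.098], [0.51, 0.234, 0.097]), (253, [0.551, 0.164, 0.024], [0.551, 0.163, 0.024])]
318 [(235, [0.551, 0.211, 0.055], [0.551, 0.211, 0.055]), (241, [0.55, 0.198, 0.045], [0.55, 0.198, 0.045]), (247, [0.51, 0.234, 0.091], [0.511, 0.234, 0.091]), (253, [0.553, 0.162, 0.016], [0.551, 0.164, 0.018])]
```

Run:
```python
from workcell import manip
from h import *
np.set_printoptions(precision=3,suppress=True)
c=manip.calibration("scene");K=np.array(c["camera_matrix"]);T=np.array(c["cam_to_world"]);Ti=np.linalg.inv(T)
def pr(p):
    q=Ti@np.r_[p,1];w=K@q[:3];return (w[:2]/w[2]).round(0)
for z in (.075,.09,.105,.12): print(z,pr((.511,.279,z)),pr((.511,.264,z)),pr((.511,.176,z)),pr((.511,.161,z)))
Q=cloud(np.load("pics/scene2d.npy"),c)
for u,v in [(210,290),(215,300),(222,302),(197,285),(190,270),(180,262),(200,240)]: print(u,v,Q[v,u])
im=cv2.imread("pics/scene1.png");cv2.imwrite("pics/scene1c.png",cv2.resize(im[200:350,150:350],None,fx=4,fy=4))
```

```text
0.075 [228. 347.] [235. 340.] [268. 303.] [273. 298.]
0.09 [228. 339.] [234. 332.] [268. 295.] [273. 290.]
0.105 [227. 331.] [233. 324.] [268. 288.] [273. 282.]
0.12 [226. 322.] [233. 315.] [268. 280.] [273. 274.]
210 290 [0.504 0.309 0.196]
215 300 [0.497 0.31  0.185]
222 302 [0.489 0.308 0.183]
197 285 [0.525 0.307 0.194]
190 270 [0.525 0.315 0.22 ]
180 262 [0.542 0.312 0.224]
200 240 [0.7   0.109 0.098]
```

View pics/scene1c.png

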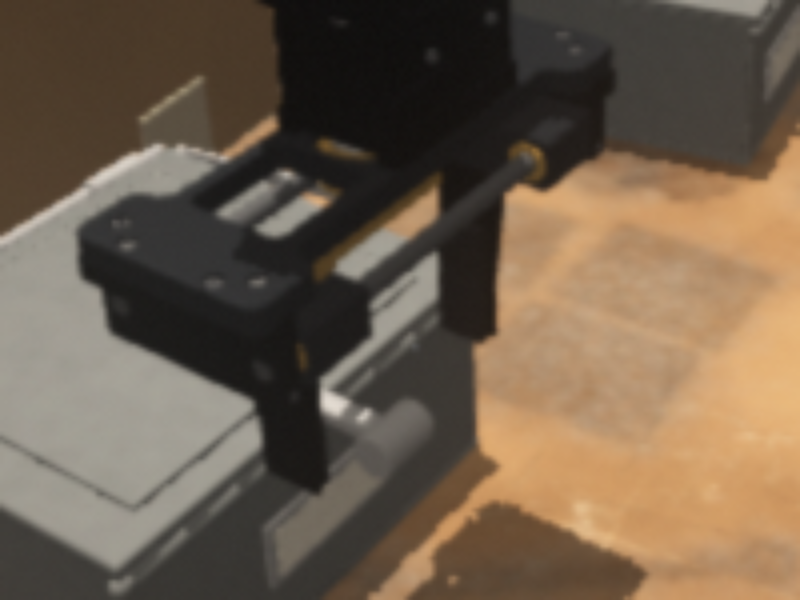

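The camera puts the fingertips at z≈0.107, while the state implies 0.075, so the tool is really about 30 mm short or high. I'll rise, open and tilt to find out whether this offset follows the tool axis or world z.

Call:
move_arm(offset=[[0,0,-1],[0,0,-3],[0,-0.5,-5],[0,-1,-7],[0,-1.5,-9],[0,-2,-10],[0,-2,-10],[0,-2,-10],[0,-2,-10],[0,-2,-10]], angular=[[0,0,0],[0,0,0],[-0.12,0,0],[-0.24,0,0],[-0.36,0,0],[-0.48,0,0],[-0.6,0,0],[-0.7,0,0],[-0.7,0,0],[-0.7,0,0]], grip=[1,1,1,1,1,1,1,1,1,1])

```text
time: 5.8
eef_pos: [0.5013, 0.2218, 0.1872]
tcp_rot: [[0.072, 0.763, 0.642], [0.997, -0.056, -0.045], [0.001, 0.644, -0.765]]
force: [-0.0, 0.1, 0.5]
grip_width: 0.0006
```

Run:
```python
from workcell import manip
from h import *
np.set_printoptions(precision=4,suppress=True)
c=manip.calibration("scene");K=np.array(c["camera_matrix"]);T=np.array(c["cam_to_world"]);Ti=np.linalg.inv(T)
im,d=manip.camera("scene");np.save("pics/scene3d.npy",d)
o=manip.get_obs();R=o["tcp_rot"];p=o["eef_pos"];print(p,R,o["joint_pos"])
def pr(p):
    q=Ti@np.r_[p,1];w=K@q[:3];return (w[:2]/w[2])
big=cv2.resize(im[:,:,::-1],None,fx=1,fy=1).copy()
tip=p+R[:,2]*.011
for q,col in [(p,(0,0,255)),(tip,(0,255,255)),(tip-R[:,2]*.032,(0,255,0)),(tip+[0,0,.032],(255,0,255))]:
    u=pr(q);print(u);cv2.circle(big,tuple(int(round(x)) for x in u),1,col,-1)
x0,y0=[int(x) for x in pr(tip)]
cr=big[max(0,y0-110):y0+40,max(0,x0-100):x0+100];cv2.imwrite("pics/scene3.png",cv2.resize(cr,None,fx=4,fy=4,interpolation=cv2.INTER_NEAREST))
# finger points in the tool frame
Q=cloud(d,c);L=(Q-p)@R;m=(np.abs(L[...,0])<.016)&(np.abs(L[...,1])<.03)&(L[...,2]>-.12)&(L[...,2]<.03)&(d>0)
q=L[m];print(len(q));
h,e=np.histogram(q[:,2],bins=np.arange(-.12,.03,.005));print(list(zip(e.round(3),h)))
f=q[q[:,2]>-.06];print(f.min(0),f.max(0))
```

```text
[0.5016 0.2217 0.1873] [[ 0.0723  0.7628  0.6426]
 [ 0.9974 -0.0564 -0.0452]
 [ 0.0018  0.6442 -0.7648]] [-42.4992 -14.9733  -5.055  129.5425  42.0883  46.475   13.4841]
[253.6829 259.0066]
[249.794 262.613]
[261.4064 251.8441]
[248.5131 242.3346]
100
[(np.float64(-0.12), np.int64(91)), (np.float64(-0.115), np.int64(9)), (np.float64(-0.11), np.int64(0)), (np.float64(-0.105), np.int64(0)), (np.float64(-0.1), np.int64(0)), (np.float64(-0.095), np.int64(0)), (np.float64(-0.09), np.int64(0)), (np.float64(-0.085), np.int64(0)), (np.float64(-0.08), np.int64(0)), (np.float64(-0.075), np.int64(0)), (np.float64(-0.07), np.int64(0)), (np.float64(-0.065), np.int64(0)), (np.float64(-0.06), np.int64(0)), (np.float64(-0.055), np.int64(0)), (np.float64(-0.05), np.int64(0)), (np.float64(-0.045), np.int64(0)), (np.float64(-0.04), np.int64(0)), (np.float64(-0.035), np.int64(0)), (np.float64(-0.03), np.int64(0)), (np.float64(-0.025), np.int64(0)), (np.float64(-0.02), np.int64(0)), (np.float64(-0.015), np.int64(0)), (np.float64(-0.01), np.int64(0)), (np.float64(-0.005), np.int64(0)), (np.float64(0.0), np.int64(0)), (np.float64(0.005), np.int64(0)), (np.float64(0.01), np.int64(0)), (np.float64(0.015), np.int64(0)), (np.float64(0.02), np.int64(0))]Traceback (most recent call last):
  File "<stdin>", line 19, in <module>
    return umr_minimum(a, axis, None, out, keepdims, initial, where)
ValueError: zero-size array to reduction operation minimum which has no identity
```

View pics/scene3.png

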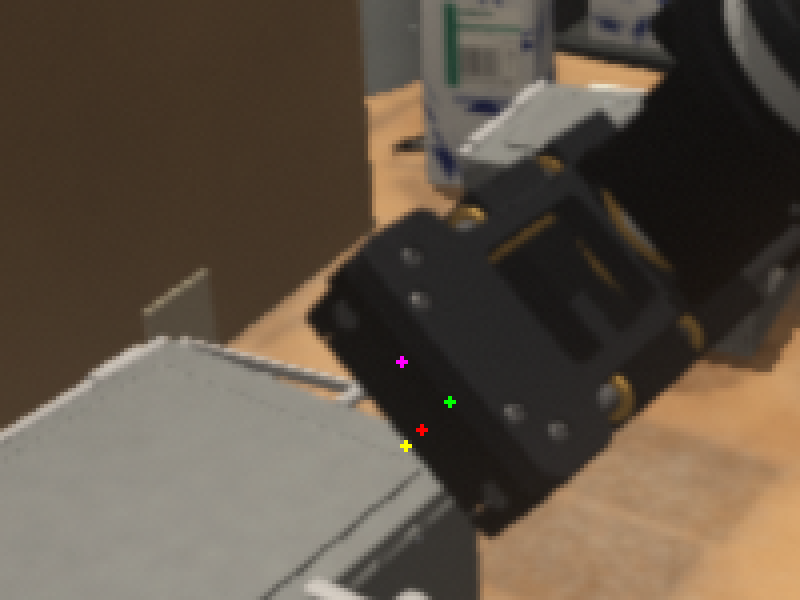

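Run:
```python
from workcell import manip
from h import *
np.set_printoptions(precision=4,suppress=True)
c=manip.calibration("scene")
R3=np.array([[.0723,.7628,.6426],[.9974,-.0564,-.0452],[.0018,.6442,-.7648]]);p3=np.array([.5016,.2217,.1873])
R2=np.array([[.0707,.9975,0],[.9975,-.0707,0],[0,0,-1]]);p2=np.array([.5204,.2203,.086])
for f,R,p in [("pics/scene2d.npy",R2,p2),("pics/scene3d.npy",R3,p3)]:
    d=np.load(f);Q=cloud(d,c);L=(Q-p)@R
    m=(np.abs(L[...,0]-.085)<.025)&(np.abs(L[...,1])<.07)&(L[...,2]>-.16)&(L[...,2]<.06)&(d>0)&(Q[...,2]>.12)
    q=L[m];print(f,len(q),np.percentile(q,[1,5,50,95,99],axis=0))
    # all tool points anywhere
    for lo,hi in [(-.16,-.14),(-.14,-.12),(-.12,-.11),(-.11,-.1),(-.1,-.09),(-.09,-.08),(-.08,-.06),(-.06,-.04),(-.04,0)]:
        s=q[(q[:,2]>lo)&(q[:,2]<hi)]
        if len(s)>5:print(lo,hi,len(s),np.percentile(s[:,1],[2,98]),np.percentile(s[:,0],[2,98]))
```

```text
pics/scene2d.npy 2232 [[ 0.0615 -0.0391 -0.1388]
 [ 0.0667 -0.0383 -0.1384]
 [ 0.0866 -0.0099 -0.1334]
 [ 0.0948  0.0298 -0.0992]
 [ 0.0954  0.0343 -0.0963]]
-0.14 -0.12 1573 [-0.0387  0.0327] [0.0631 0.0953]
-0.12 -0.11 193 [-0.0393  0.0312] [0.0612 0.0929]
-0.11 -0.1 333 [-0.0389  0.0337] [0.0651 0.0876]
-0.1 -0.09 133 [-0.0382  0.0328] [0.0808 0.0876]
pics/scene3d.npy 3443 [[ 0.0636 -0.0373 -0.1397]
 [ 0.0679 -0.0341 -0.1392]
 [ 0.0869 -0.0013 -0.1375]
 [ 0.0951  0.032  -0.1001]
 [ 0.0956  0.0352 -0.097 ]]
-0.16 -0.14 6 [-0.0245  0.0275] [0.0758 0.0954]
-0.14 -0.12 2643 [-0.0364  0.0343] [0.0647 0.0955]
-0.12 -0.11 150 [-0.0354  0.0337] [0.0861 0.0929]
-0.11 -0.1 475 [-0.0368  0.0345] [0.0857 0.0879]
-0.1 -0.09 169 [-0.036   0.0339] [0.0854 0.0879]
```

The offset is fixed in the tool frame: the tool really sits ~36 mm behind the reported TCP along tool z, with x and y fine. The working grasp point is therefore ~44 mm behind the TCP, so the target TCP z is 0.050.

Call:
move_arm(offset=[[0,0,0],[0,0,0],[0,0,1],[0,-0.4,2.5],[0,-0.8,4],[0,-2.4,5.9],[0,-4,7.8],[0,-5.6,9.7],[0,-7.2,11.7],[0,-7.2,11.7]], angular=[[0.14,0,0],[0.28,0,0],[0.42,0,0],[0.56,0,0],[0.7,0,0],[0.7,0,0],[0.7,0,0],[0.7,0,0],[0.7,0,0],[0.7,0,0]], grip=[-1,-1,-1,-1,-1,-1,-1,-1,-1,-1])

```text
time: 7.1
eef_pos: [0.5205, 0.2192, 0.0486]
tcp_rot: [[0.072, 0.997, -0.003], [0.997, -0.072, -0.002], [-0.002, -0.003, -1.0]]
force: [-0.4, 0.1, -0.2]
grip_width: 0.0856
```

Run:
```python
from workcell import manip
from h import *
np.set_printoptions(precision=4,suppress=True)
im,d=manip.camera("scene");o=manip.get_obs();print(o["eef_pos"],o["tcp_rot"],o["force"],o["grip_width"])
cv2.imwrite("pics/scene4.png",cv2.resize(im[200:350,150:350,::-1],None,fx=4,fy=4))
```

```text
[0.5214 0.2198 0.0501] [[ 0.0715  0.9974 -0.0006]
 [ 0.9974 -0.0715 -0.0006]
 [-0.0006 -0.0005 -1.    ]] [ 0.6257 -0.6596  0.4766] 0.08588497693033853
```

View pics/scene4.png

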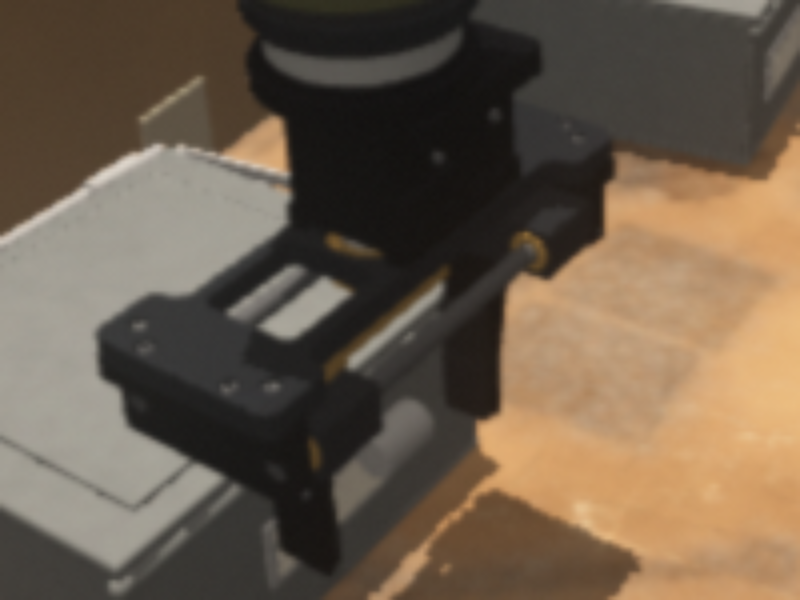

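The left tip at scene ~(234,342) matches z≈0.075, and the bar (~(248,310)) lies between the fingers. Closing.

Call:
move_arm(offset=[[0,0,0],[0,0,0],[0,0,0],[0,0,0],[0,0,0],[0,0,0],[0,0,0],[0,0,0],[0,0,0],[0,0,0]], angular=[[0,0,0],[0,0,0],[0,0,0],[0,0,0],[0,0,0],[0,0,0],[0,0,0],[0,0,0],[0,0,0],[0,0,0]], grip=[1,1,1,1,1,1,1,1,1,1])

```text
time: 8.4
eef_pos: [0.5208, 0.2209, 0.0501]
tcp_rot: [[0.07, 0.998, 0.0], [0.998, -0.07, 0.001], [0.001, 0.0, -1.0]]
force: [0.7, 2.7, -1.7]
grip_width: 0.0255
```

```bash
sed -i 's/g=.8/g=4.4/' arc.py
python3 arc.py 0 0 0.35 0.2 9;python3 arc.py .35 .2 .75 .5 9; python3 arc.py .75 .5 1.1 .7 9;python3 arc.py 1.1 .7 1.28 .8 8
```

```text
[[0, 0.11, -0.84], [0, 0.26, -1.69], [0, 0.44, -2.54], [0, 0.65, -3.38], [0, 0.9, -4.22], [0, 1.17, -5.06], [0, 1.48, -5.89], [0, 1.82, -6.71], [0, 2.19, -7.53], [0, 2.19, -7.53]]
[[-0.022, 0, 0], [-0.044, 0, 0], [-0.067, 0, 0], [-0.089, 0, 0], [-0.111, 0, 0], [-0.133, 0, 0], [-0.156, 0, 0], [-0.178, 0, 0], [-0.2, 0, 0], [-0.2, 0, 0]]
[[0, 0.67, -0.81], [0, 1.37, -1.61], [0, 2.11, -2.38], [0, 2.88, -3.13], [0, 3.68, -3.86], [0, 4.52, -4.56], [0, 5.38, -5.24], [0, 6.26, -5.89], [0, 7.18, -6.51], [0, 7.18, -6.51]]
[[-0.033, 0, 0], [-0.067, 0, 0], [-0.1, 0, 0], [-0.133, 0, 0], [-0.167, 0, 0], [-0.2, 0, 0], [-0.233, 0, 0], [-0.267, 0, 0], [-0.3, 0, 0], [-0.3, 0, 0]]
[[0, 0.9, -0.25], [0, 1.82, -0.47], [0, 2.74, -0.67], [0, 3.66, -0.83], [0, 4.6, -0.96], [0, 5.53, -1.06], [0, 6.47, -1.13], [0, 7.41, -1.18], [0, 8.35, -1.19], [0, 8.35, -1.19]]
[[-0.022, 0, 0], [-0.044, 0, 0], [-0.067, 0, 0], [-0.089, 0, 0], [-0.111, 0, 0], [-0.133, 0, 0], [-0.156, 0, 0], [-0.178, 0, 0], [-0.2, 0, 0], [-0.2, 0, 0]]
[[0, 0.53, 0.12], [0, 1.06, 0.24], [0, 1.58, 0.38], [0, 2.1, 0.52], [0, 2.62, 0.68], [0, 3.13, 0.84], [0, 3.64, 1.02], [0, 4.14, 1.2], [0, 4.14, 1.2], [0, 4.14, 1.2]]
[[-0.012, 0, 0], [-0.025, 0, 0], [-0.038, 0, 0], [-0.05, 0, 0], [-0.062, 0, 0], [-0.075, 0, 0], [-0.088, 0, 0], [-0.1, 0, 0], [-0.1, 0, 0], [-0.1, 0, 0]]
```

Call:
move_arm(offset=[[0,0.11,-0.84],[0,0.26,-1.69],[0,0.44,-2.54],[0,0.65,-3.38],[0,0.9,-4.22],[0,1.17,-5.06],[0,1.48,-5.89],[0,1.82,-6.71],[0,2.19,-7.53],[0,2.19,-7.53]], angular=[[-0.022,0,0],[-0.044,0,0],[-0.067,0,0],[-0.089,0,0],[-0.111,0,0],[-0.133,0,0],[-0.156,0,0],[-0.178,0,0],[-0.2,0,0],[-0.2,0,0]], grip=[1,1,1,1,1,1,1,1,1,1])

```text
time: 9.65
eef_pos: [0.5423, 0.2194, 0.1262]
tcp_rot: [[0.07, 0.977, 0.199], [0.998, -0.069, -0.013], [0.001, 0.199, -0.98]]
force: [-0.8, 5.4, -1.7]
grip_width: 0.0256
```

```bash
cat > look.py <<'E'
from workcell import manip
from h import *
import sys
np.set_printoptions(precision=4,suppress=True)
im,d=manip.camera("scene");o=manip.get_obs();print(o["time"],o["eef_pos"],o["tcp_rot"],o["force"],o["ft_torque"],o["grip_width"],o["joint_pos"],sep="\n")
cv2.imwrite(f"pics/{sys.argv[1]}.png",im[:,:,::-1]);np.save(f"pics/{sys.argv[1]}.npy",d)
E
python3 look.py lift1
```

```text
9.7
[0.5421 0.2194 0.1258]
[[ 0.0699  0.9776  0.1984]
 [ 0.9976 -0.0688 -0.0129]
 [ 0.0011  0.1988 -0.98  ]]
[-0.3343  4.7472 -2.2376]
[1.1862 0.5847 0.2625]
0.025580720283098234
[-43.4145   5.143   15.4747 108.5345   5.5511  56.8632  55.2232]
```

View pics/lift1.png

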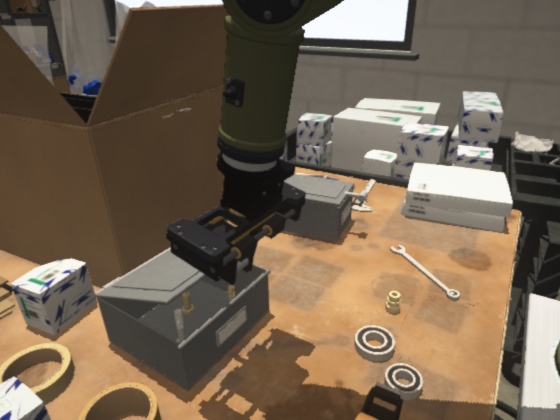

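The lid is rising (front edge around (190,275)) and the grip is holding. Continuing.

Call:
move_arm(offset=[[0,0.67,-0.81],[0,1.37,-1.61],[0,2.11,-2.38],[0,2.88,-3.13],[0,3.68,-3.86],[0,4.52,-4.56],[0,5.38,-5.24],[0,6.26,-5.89],[0,7.18,-6.51],[0,7.18,-6.51]], angular=[[-0.033,0,0],[-0.067,0,0],[-0.1,0,0],[-0.133,0,0],[-0.167,0,0],[-0.2,0,0],[-0.233,0,0],[-0.267,0,0],[-0.3,0,0],[-0.3,0,0]], grip=[1,1,1,1,1,1,1,1,1,1])

```text
time: 10.95
eef_pos: [0.5993, 0.2156, 0.2037]
tcp_rot: [[0.069, 0.875, 0.478], [0.998, -0.061, -0.032], [0.001, 0.48, -0.878]]
force: [-2.3, 5.8, 1.0]
grip_width: 0.0257
```

```bash
python3 look.py lift2
```

```text
11.0
[0.5992 0.2156 0.2036]
[[ 0.0695  0.8756  0.478 ]
 [ 0.9976 -0.0614 -0.0325]
 [ 0.0009  0.4791 -0.8777]]
[-3.2426  5.5779  1.4481]
[1.0413 1.2686 0.5475]
0.025751405350730765
[-45.9159  -2.3829  13.3518 111.4427  22.7141  49.4056  41.9151]
```

View pics/lift2.png

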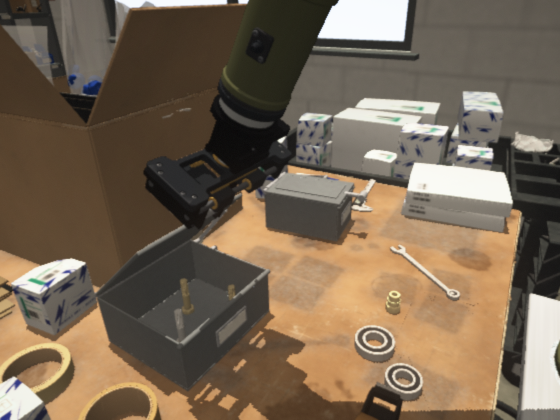

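Call:
move_arm(offset=[[0,0.9,-0.25],[0,1.82,-0.47],[0,2.74,-0.67],[0,3.66,-0.83],[0,4.6,-0.96],[0,5.53,-1.06],[0,6.47,-1.13],[0,7.41,-1.18],[0,8.35,-1.19],[0,8.35,-1.19]], angular=[[-0.022,0,0],[-0.044,0,0],[-0.067,0,0],[-0.089,0,0],[-0.111,0,0],[-0.133,0,0],[-0.156,0,0],[-0.178,0,0],[-0.2,0,0],[-0.2,0,0]], grip=[1,1,1,1,1,1,1,1,1,1])

```text
time: 12.25
eef_pos: [0.6674, 0.2111, 0.2546]
tcp_rot: [[0.069, 0.762, 0.644], [0.998, -0.053, -0.044], [0.001, 0.645, -0.764]]
force: [-1.9, 5.2, 0.9]
grip_width: 0.0251
```

```bash
python3 look.py lift3
```

```text
12.3
[0.6673 0.2111 0.2545]
[[ 0.0687  0.7622  0.6436]
 [ 0.9976 -0.0531 -0.0436]
 [ 0.0009  0.6451 -0.7641]]
[-2.2026  5.1774  0.8453]
[0.9795 1.0847 0.7388]
0.025677549964197303
[-45.2188  -2.3054  12.8736 110.6477  34.8443  42.7882  33.9277]
```

View pics/lift3.png

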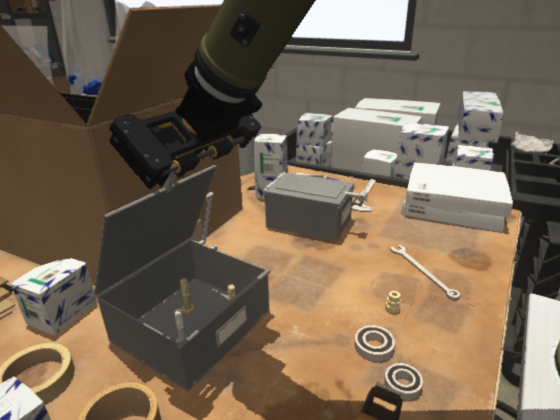

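Call:
move_arm(offset=[[0,0.53,0.12],[0,1.06,0.24],[0,1.58,0.38],[0,2.1,0.52],[0,2.62,0.68],[0,3.13,0.84],[0,3.64,1.02],[0,4.14,1.2],[0,4.14,1.2],[0,4.14,1.2]], angular=[[-0.012,0,0],[-0.025,0,0],[-0.038,0,0],[-0.05,0,0],[-0.062,0,0],[-0.075,0,0],[-0.088,0,0],[-0.1,0,0],[-0.1,0,0],[-0.1,0,0]], grip=[1,1,1,1,1,1,1,1,1,1])

```text
time: 13.55
eef_pos: [0.7066, 0.2086, 0.2721]
tcp_rot: [[0.068, 0.694, 0.717], [0.998, -0.048, -0.048], [0.001, 0.718, -0.696]]
force: [-0.7, 5.4, 1.5]
grip_width: 0.0258
```

```bash
python3 look.py lift4
python3 - <<'E'
from workcell import manip
from h import *
np.set_printoptions(precision=4,suppress=True)
c=manip.calibration("scene");Q=cloud(np.load("pics/lift4.npy"),c)
e=np.array([.9976,-.0698]);hinge=np.array([.520,.2205])+.217*e;l=np.array([.0698,.9976])
X=(Q[...,:2]-hinge)@e+.09; Y=(Q[...,:2]-hinge)@l;Z=Q[...,2]
m=(np.abs(Y)<.09)&(Z>.13)&(Z<.26)&(X>0)&(X<.12)
p=np.polyfit(Z[m],X[m],1);print(m.sum(),p,"angle",np.pi/2+np.arctan(p[0]))
m=(Y<-.098)&(Y>-.125)&(Z>.06)&(Z<.25)&(X>-.12)&(X<.12)
q=np.c_[X[m],Y[m],Z[m]]; 
for a in np.arange(.06,.25,.01):
    s=q[(q[:,2]>a)&(q[:,2]<a+.01)]
    if len(s):print(a.round(3),len(s),s.min(0),s.max(0))
im=cv2.imread("pics/lift4.png");cv2.imwrite("pics/lift4c.png",cv2.resize(im[140:290,90:290],None,fx=4,fy=4))
E
```

```text
13.6
[0.7066 0.2085 0.2721]
[[ 0.0681  0.6941  0.7167]
 [ 0.9977 -0.048  -0.0484]
 [ 0.0008  0.7183 -0.6957]]
[-0.937   5.4814  0.2109]
[0.8853 1.1753 0.8134]
0.02544750454620573
[-44.5342  -0.7519  13.1519 110.2866  42.2846  38.2573  28.3454]
6168 [-0.3022  0.1135] angle 1.277319705793952
0.06 9 [-0.0913 -0.0988  0.0615] [ 0.0032 -0.098   0.0695]
0.07 15 [-0.0914 -0.1135  0.071 ] [ 0.0962 -0.098   0.0799]
0.08 64 [-0.0963 -0.117   0.0801] [ 0.0732 -0.0981  0.09  ]
0.09 36 [-0.0928 -0.1177  0.09  ] [ 0.0821 -0.098   0.0995]
0.1 19 [ 0.0543 -0.1173  0.1009] [ 0.0831 -0.0985  0.1098]
0.11 19 [ 0.0549 -0.1165  0.1109] [ 0.0808 -0.099   0.1199]
0.12 17 [ 0.0549 -0.1162  0.1203] [ 0.0769 -0.0985  0.1288]
0.13 22 [ 0.0538 -0.1179  0.1301] [ 0.0732 -0.099   0.1394]
0.14 18 [ 0.0537 -0.1165  0.1413] [ 0.0636 -0.1135  0.1498]
0.15 20 [ 0.0535 -0.1173  0.1505] [ 0.0698 -0.0985  0.1598]
0.16 20 [ 0.0544 -0.117   0.1604] [ 0.0639 -0.1002  0.1693]
0.17 21 [ 0.0533 -0.1171  0.1702] [ 0.0632 -0.0982  0.1792]
0.18 23 [ 0.054  -0.1172  0.1805] [ 0.0623 -0.098   0.1898]
0.19 41 [ 0.0523 -0.1201  0.1901] [ 0.0611 -0.098   0.1998]
0.2 5 [ 0.0506 -0.104   0.2003] [ 0.0555 -0.098   0.2094]
0.21 2 [ 0.0477 -0.0991  0.217 ] [ 0.0481 -0.0989  0.219 ]
0.22 5 [ 0.0458 -0.0991  0.2208] [ 0.0476 -0.0981  0.2287]
0.23 4 [ 0.0417 -0.1008  0.2317] [ 0.0453 -0.0982  0.2388]
0.24 3 [ 0.0386 -0.099   0.2478] [ 0.0406 -0.0985  0.2498]
```

View pics/lift4c.png

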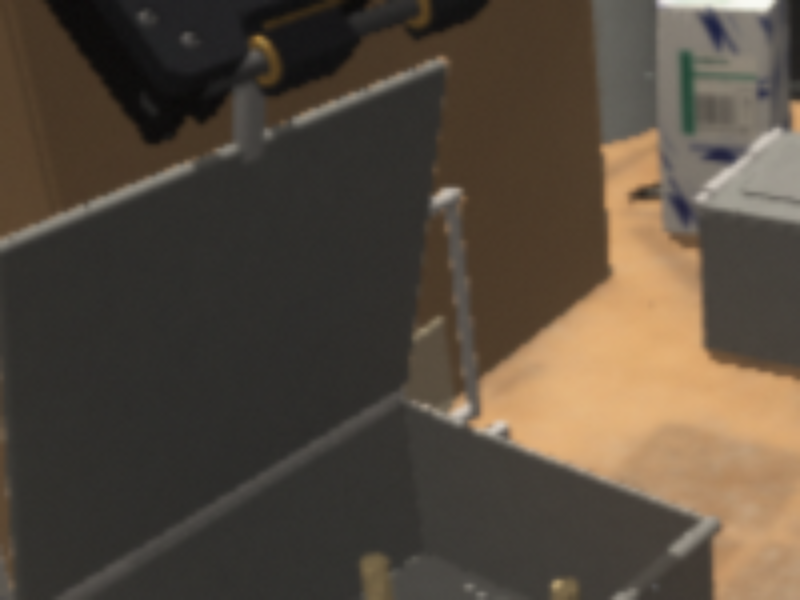

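The lid is at 1.277 rad and the stay hangs down to the notch area (crop ~(470,410)). Lowering gently.

```bash
python3 arc.py 1.28 .8 1.0 .7 9; python3 arc.py 1.0 .7 .92 .7 8
```

```text
[[0, -0.64, -0.32], [0, -1.3, -0.62], [0, -1.96, -0.91], [0, -2.63, -1.17], [0, -3.31, -1.42], [0, -3.99, -1.64], [0, -4.69, -1.85], [0, -5.38, -2.04], [0, -6.09, -2.21], [0, -6.09, -2.21]]
[[0.011, 0, 0], [0.022, 0, 0], [0.033, 0, 0], [0.044, 0, 0], [0.056, 0, 0], [0.067, 0, 0], [0.078, 0, 0], [0.089, 0, 0], [0.1, 0, 0], [0.1, 0, 0]]
[[0, -0.22, -0.03], [0, -0.43, -0.05], [0, -0.65, -0.07], [0, -0.86, -0.09], [0, -1.08, -0.11], [0, -1.3, -0.13], [0, -1.51, -0.14], [0, -1.73, -0.15], [0, -1.73, -0.15], [0, -1.73, -0.15]]
[[-0.0, 0, 0], [-0.0, 0, 0], [-0.0, 0, 0], [-0.0, 0, 0], [-0.0, 0, 0], [-0.0, 0, 0], [-0.0, 0, 0], [-0.0, 0, 0], [-0.0, 0, 0], [-0.0, 0, 0]]
```

Call:
move_arm(offset=[[0,-0.64,-0.32],[0,-1.3,-0.62],[0,-1.96,-0.91],[0,-2.63,-1.17],[0,-3.31,-1.42],[0,-3.99,-1.64],[0,-4.69,-1.85],[0,-5.38,-2.04],[0,-6.09,-2.21],[0,-6.09,-2.21]], angular=[[0.011,0,0],[0.022,0,0],[0.033,0,0],[0.044,0,0],[0.056,0,0],[0.067,0,0],[0.078,0,0],[0.089,0,0],[0.1,0,0],[0.1,0,0]], grip=[1,1,1,1,1,1,1,1,1,1])

```text
time: 14.85
eef_pos: [0.6488, 0.2123, 0.244]
tcp_rot: [[0.068, 0.762, 0.644], [0.998, -0.053, -0.043], [0.001, 0.646, -0.763]]
force: [0.8, 5.5, -2.1]
grip_width: 0.0254
```

```bash
python3 look.py low1
cat > ang.py <<'E'
from workcell import manip
from h import *
import sys
np.set_printoptions(precision=4,suppress=True)
n=sys.argv[1]
c=manip.calibration("scene");Q=cloud(np.load(f"pics/{n}.npy"),c)
e=np.array([.9976,-.0698]);hinge=np.array([.520,.2205])+.217*e;l=np.array([.0698,.9976])
X=(Q[...,:2]-hinge)@e+.09; Y=(Q[...,:2]-hinge)@l;Z=Q[...,2]
a0=float(sys.argv[2]); r=np.hypot(X-.09,Z-.094); an=np.arctan2(Z-.094,.09-X)
m=(np.abs(Y)<.085)&(r>.06)&(r<.17)&(np.abs(an-a0)<.15)
p=np.polyfit(Z[m],X[m],1);print(m.sum(),"angle",np.pi/2+np.arctan(p[0]))
m=(Y<-.103)&(Y>-.125)&(Z>.06)&(Z<.25)&(X>-.12)&(X<.12)
q=np.c_[X[m],Y[m],Z[m]]
for a in np.arange(.06,.21,.01):
    s=q[(q[:,2]>a)&(q[:,2]<a+.01)]
    if len(s):print(a.round(3),len(s),np.percentile(s[:,0],[0,20,50,80,100]))
im=cv2.imread(f"pics/{n}.png");cv2.imwrite(f"pics/{n}c.png",cv2.resize(im[140:290,90:290],None,fx=4,fy=4))
E
python3 ang.py low1 1.0
```

```text
14.9
[0.649  0.2123 0.2441]
[[ 0.0684  0.7615  0.6445]
 [ 0.9977 -0.0529 -0.0433]
 [ 0.0011  0.646  -0.7634]]
[ 0.2417  5.3047 -0.4256]
[0.8938 0.4971 0.7191]
0.025874367039331173
[-45.8429  -3.8232  11.9711 113.3261  36.7911  42.6676  30.9977]
2847 angle 0.9971679699182308
0.07 6 [0.0699 0.0751 0.0849 0.0898 0.0955]
0.08 29 [-0.0927  0.0353  0.0384  0.0419  0.0484]
0.09 18 [0.0378 0.0402 0.0425 0.0451 0.0463]
0.1 19 [0.0363 0.0384 0.0407 0.0447 0.0457]
0.11 17 [0.0351 0.0368 0.0405 0.0428 0.0446]
0.12 19 [0.0344 0.0359 0.0392 0.0418 0.0436]
0.13 18 [0.0327 0.0349 0.0364 0.0398 0.0417]
0.14 19 [0.0324 0.0334 0.0362 0.0385 0.0409]
0.15 19 [0.0305 0.0323 0.0347 0.0374 0.0398]
0.16 20 [0.0295 0.0315 0.0335 0.0359 0.0373]
0.17 15 [0.0272 0.03   0.0311 0.0345 0.037 ]
0.18 29 [0.0266 0.0281 0.0289 0.0304 0.0341]
```

View pics/low1c.png

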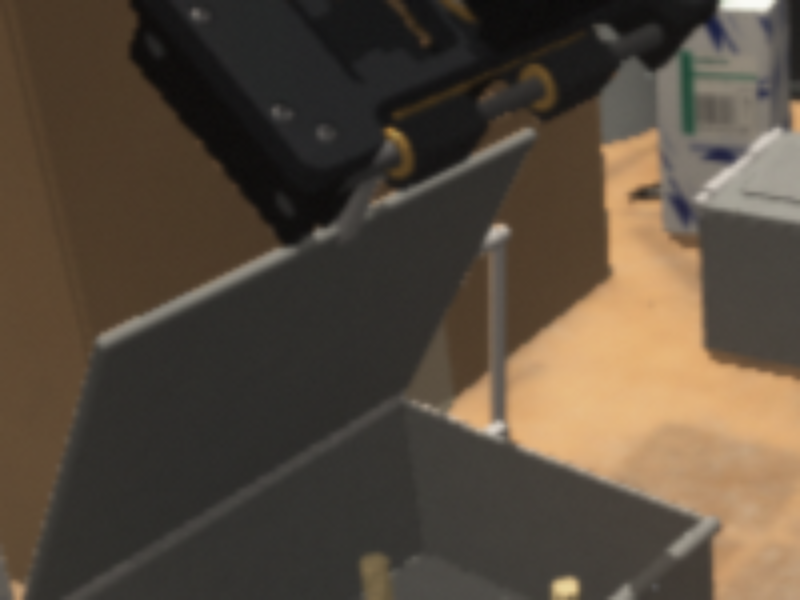

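The foot extrapolates to x≈0.046, z≈0.072, so it is in the notch. Lowering further.

Call:
move_arm(offset=[[0,-0.22,-0.03],[0,-0.43,-0.05],[0,-0.65,-0.07],[0,-0.86,-0.09],[0,-1.08,-0.11],[0,-1.3,-0.13],[0,-1.3,-0.13],[0,-1.3,-0.13],[0,-1.3,-0.13],[0,-1.3,-0.13]], angular=[[0,0,0],[0,0,0],[0,0,0],[0,0,0],[0,0,0],[0,0,0],[0,0,0],[0,0,0],[0,0,0],[0,0,0]], grip=[1,1,1,1,1,1,1,1,1,1])

```text
time: 16.15
eef_pos: [0.6408, 0.213, 0.2388]
tcp_rot: [[0.068, 0.758, 0.648], [0.998, -0.053, -0.042], [0.003, 0.65, -0.76]]
force: [11.7, 6.8, -2.2]
grip_width: 0.0252
```

```bash
python3 look.py low2; python3 ang.py low2 .94
```

```text
16.2
[0.6408 0.213  0.2388]
[[ 0.0678  0.7585  0.6482]
 [ 0.9977 -0.0533 -0.042 ]
 [ 0.0027  0.6495 -0.7603]]
[12.2819  6.6464 -3.6034]
[ 1.0865 -1.0228  0.9871]
0.025655674559714195
[-46.0631  -4.5523  11.4304 114.7688  38.0543  42.339   29.2054]
2474 angle 0.9522540192393943
0.07 6 [0.0694 0.0746 0.0848 0.0907 0.0954]
0.08 25 [-0.0924  0.0342  0.0367  0.0419  0.0448]
0.09 16 [0.0363 0.0384 0.04   0.0427 0.0449]
0.1 18 [0.034  0.0371 0.0382 0.0411 0.0437]
0.11 19 [0.0344 0.0354 0.0373 0.0406 0.0421]
0.12 18 [0.032  0.0337 0.036  0.039  0.0408]
0.13 15 [0.0314 0.0323 0.034  0.0367 0.0394]
0.14 18 [0.0289 0.0298 0.0312 0.0342 0.0363]
0.15 20 [0.027  0.0279 0.0302 0.0326 0.0344]
0.16 18 [0.0245 0.0264 0.0294 0.0311 0.033 ]
0.17 18 [0.0238 0.0243 0.026  0.0283 0.0319]
0.18 23 [0.0224 0.0233 0.0245 0.0266 0.029 ]
```

The stay carries the lid now: it stopped at 0.952 rad with 12 N of resistance. I'll relieve the push and open.

Call:
move_arm(offset=[[0,0.1,0],[0,0.2,0.02],[0,0.3,0.02],[0,0.3,0.02],[0,0.3,0.02],[0,0.3,0.02],[0,0.3,0.02],[0,0.3,0.02],[0,0.3,0.02],[0,0.3,0.02]], angular=[[0,0,0],[0,0,0],[0,0,0],[0,0,0],[0,0,0],[0,0,0],[0,0,0],[0,0,0],[0,0,0],[0,0,0]], grip=[1,1,1,1,1,1,1,1,1,1])

```text
time: 17.45
eef_pos: [0.6421, 0.2129, 0.2396]
tcp_rot: [[0.068, 0.76, 0.647], [0.998, -0.053, -0.043], [0.002, 0.648, -0.762]]
force: [7.5, 6.1, -0.4]
grip_width: 0.0253
```

```bash
python3 look.py low3; python3 ang.py low3 .95
```

```text
17.5
[0.6421 0.2129 0.2396]
[[ 0.0681  0.7598  0.6466]
 [ 0.9977 -0.0532 -0.0425]
 [ 0.002   0.6479 -0.7617]]
[ 6.6566  6.1547 -1.2062]
[ 0.9803 -0.3165  0.8529]
0.02551322119722143
[-46.0254  -4.4001  11.5337 114.4641  37.7289  42.4647  29.62  ]
2551 angle 0.9599203185367452
0.07 6 [0.0698 0.0766 0.0845 0.0896 0.0961]
0.08 23 [0.0337 0.0346 0.0374 0.0409 0.0444]
0.09 18 [0.0368 0.0384 0.0403 0.043  0.0444]
0.1 17 [0.0348 0.0372 0.039  0.0422 0.0428]
0.11 17 [0.0343 0.035  0.0374 0.0406 0.0424]
0.12 20 [0.0326 0.034  0.0368 0.0395 0.0401]
0.13 16 [0.0311 0.0322 0.035  0.0382 0.0392]
0.14 20 [0.0294 0.0313 0.0342 0.0361 0.0383]
0.15 15 [0.0272 0.0295 0.0304 0.0333 0.0344]
0.16 19 [0.0256 0.0271 0.0291 0.0319 0.0341]
0.17 20 [0.0239 0.0253 0.026  0.0284 0.0306]
0.18 24 [0.023  0.0242 0.0253 0.0274 0.0303]
```

View pics/low3c.png

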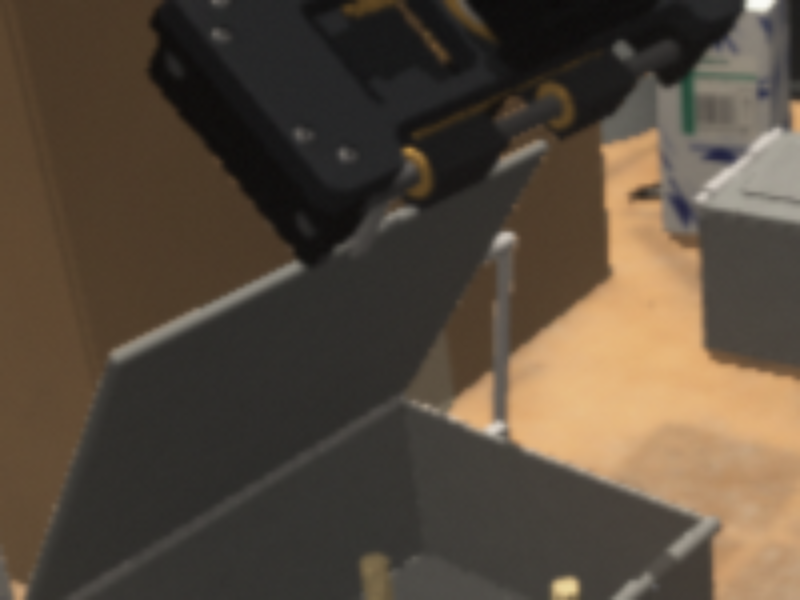

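Call:
move_arm(offset=[[0,0,0],[0,0,0],[0,0,0],[0,0,0],[0,0,0],[0,0,0],[0,0,0],[0,0,0],[0,0,0],[0,0,0]], angular=[[0,0,0],[0,0,0],[0,0,0],[0,0,0],[0,0,0],[0,0,0],[0,0,0],[0,0,0],[0,0,0],[0,0,0]], grip=[0.3,0.2,0.1,0,-0.2,-0.4,-0.6,-0.8,-1,-1])

```text
time: 18.75
eef_pos: [0.6401, 0.2118, 0.2376]
tcp_rot: [[0.071, 0.763, 0.643], [0.997, -0.054, -0.046], [0.0, 0.644, -0.765]]
force: [-0.6, 0.9, -0.1]
grip_width: 0.085
```

```bash
python3 look.py rel1; python3 ang.py rel1 .95|head -5
```

```text
18.8
[0.6401 0.2118 0.2376]
[[ 0.0707  0.7629  0.6427]
 [ 0.9975 -0.0541 -0.0455]
 [ 0.      0.6443 -0.7648]]
[-0.1046  0.5862 -0.0054]
[0.084  0.7748 0.0281]
0.0856466491737385
[-46.0316  -4.4112  11.5018 114.5754  37.5931  42.7041  29.6108]
2624 angle 0.9690114528403457
0.07 7 [0.035  0.0706 0.082  0.09   0.0963]
0.08 22 [0.033  0.0346 0.0382 0.0414 0.0447]
0.09 14 [0.038  0.0389 0.0408 0.0436 0.0447]
0.1 19 [0.0359 0.0367 0.0394 0.0421 0.0435]
```

View pics/rel1c.png

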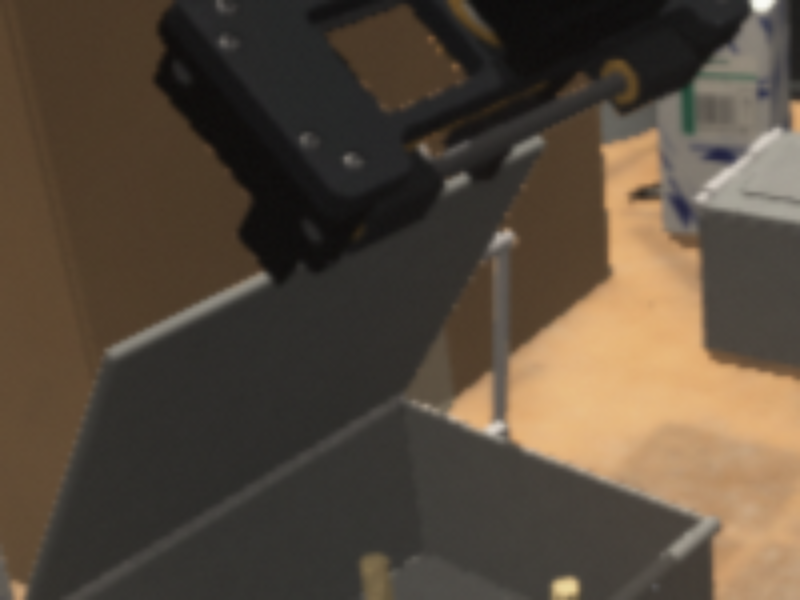

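The lid rests at ~0.97 rad with the fingers open. Retreating along the tool axis.

Call:
move_arm(offset=[[0,0,-0.5],[0,0,-1.5],[0,0,-3],[0,0,-5],[0,0,-7],[0,0,-9],[0,0,-11],[0,0,-12],[0,0,-12],[0,0,-12]], angular=[[0,0,0],[0,0,0],[0,0,0],[0,0,0],[0,0,0],[0,0,0],[0,0,0],[0,0,0],[0,0,0],[0,0,0]], grip=[-1,-1,-1,-1,-1,-1,-1,-1,-1,-1])

```text
time: 20.05
eef_pos: [0.563, 0.2169, 0.3287]
tcp_rot: [[0.071, 0.763, 0.642], [0.997, -0.054, -0.046], [-0.001, 0.644, -0.765]]
force: [1.1, 0.6, 0.5]
grip_width: 0.0874
```

```bash
python3 look.py fin; python3 ang.py fin .96
```

```text
20.1
[0.563  0.2167 0.3285]
[[ 0.0714  0.7635  0.6418]
 [ 0.9974 -0.0541 -0.0466]
 [-0.0008  0.6435 -0.7654]]
[-0.8524 -0.0903 -1.0466]
[ 0.0524  0.7784 -0.0326]
0.08686984775755108
[-48.4588 -15.1978   6.1041 113.111   35.6194  57.2122  30.6803]
2623 angle 0.9695524086151603
0.07 7 [0.0352 0.071  0.0816 0.089  0.0966]
0.08 24 [0.0337 0.0345 0.0375 0.0414 0.0447]
0.09 13 [0.0383 0.0389 0.04   0.0419 0.044 ]
0.1 18 [0.035  0.0373 0.0396 0.0423 0.0435]
0.11 18 [0.0349 0.0357 0.038  0.0412 0.0426]
0.12 18 [0.0325 0.0346 0.0359 0.0389 0.0403]
0.13 19 [0.0315 0.0335 0.0358 0.0376 0.04  ]
0.14 16 [0.0294 0.0315 0.0336 0.036  0.0386]
0.15 22 [0.0275 0.0297 0.0324 0.0349 0.0359]
0.16 19 [0.0275 0.0286 0.0307 0.0337 0.0352]
0.17 14 [0.0251 0.0269 0.0291 0.031  0.0331]
0.18 27 [0.0239 0.0251 0.0261 0.0273 0.0307]
```

View pics/fin.png

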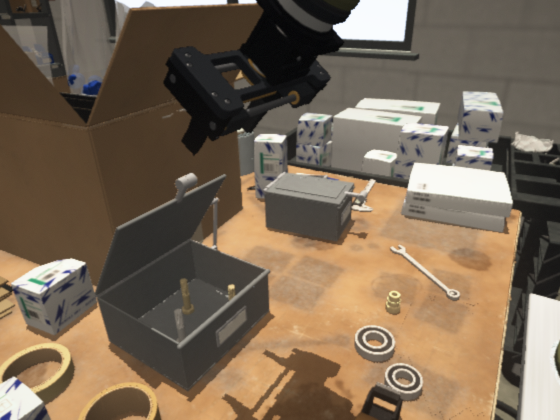

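View pics/finc.png

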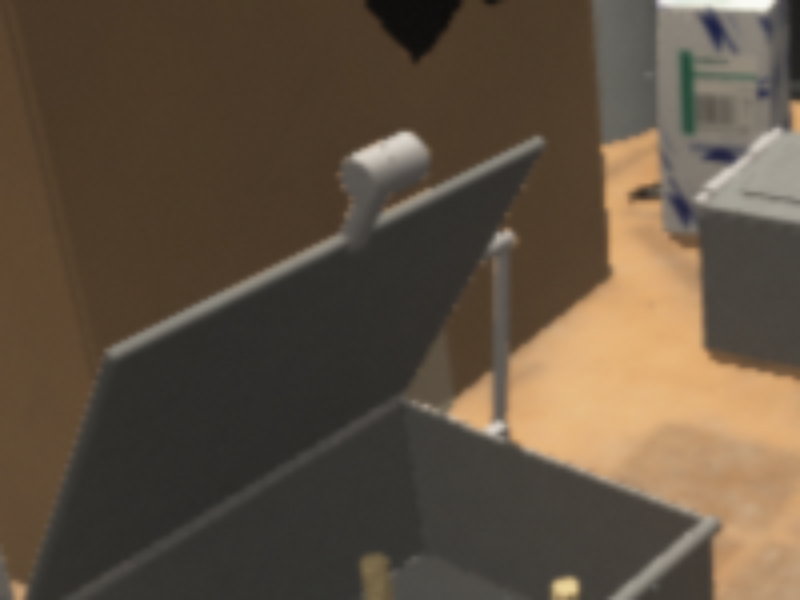

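The lid stands free at ~0.97 rad, its pull at (185,185) and the stay at (215,222). The narrow bin is shut and the gripper is clear. One last check of the foot from above, then I'll hand in.

Run:
```python
from workcell import manip
from h import *
np.set_printoptions(precision=4,suppress=True)
e=np.array([.9976,-.0698]);hinge=np.array([.520,.2205])+.217*e;l=np.array([.0698,.9976])
for n in ["top","scene"]:
    manip.camera(n);T=np.array(manip.calibration(n)["cam_to_world"])
    for lab in ["wide_bin_stay_foot","narrow_bin_handle"]:
        for r in manip.boxes_of(n,lab)[:2]:
            w=(T@np.r_[r["point"],1])[:3];print(n,lab,round(r["p"],2),w,"bin",(w[:2]-hinge)@e+.09,(w[:2]-hinge)@l)
print(manip.get_obs()["joint_vel"]); manip.sign_off()
```

```text
top narrow_bin_handle 0.69 [ 0.6296 -0.2038  0.102 ] bin 0.011944731096756186 -0.41558859387304975
scene wide_bin_stay_foot 0.47 [0.678  0.0944 0.1366] bin 0.039380249539944116 -0.11474122013223544
scene narrow_bin_handle 0.81 [ 0.6237 -0.1963  0.1003] bin 0.005492735429002471 -0.40852287398070064
scene narrow_bin_handle 0.52 [0.6691 0.2226 0.1899] bin 0.02155816546013274 0.012502132528960359
[-0.0151 -0.2313 -0.0038 -0.0743 -0.0225 -0.1214  0.0163]
the job is handed in; nothing more can be done
```

I propped the wide bin's lid open on its stay and handed the job in at about 20 s. No verdict is reported.

**What I did:**
- I raised the lid by its pull to 1.28 rad and lowered it gently until the stay took the load. At that point it resisted with about 12 N.
- I eased off the push, let go and backed the gripper clear.

**Missed first grasp:** The fingers first closed above the pull. The camera showed the real fingertips about 36 mm short of the reported TCP along the tool axis. I corrected for that, and the second grasp closed at 25.5 mm on the 26 mm bar.

**Last checks:**
- **Lid:** it reads 0.969 rad right after release and 0.970 rad after the gripper withdrew, so it is resting still.
- **Stay foot:** it extrapolates to about x 44–46 mm and z 72–75 mm. That is at the front end of the notch, not pressed home against the rear wall. I had no direct sighting of the foot: the top camera did not report it, and the scene detector marked the middle of the stay (z 0.137) with low confidence. The height rests on the stay's geometry and on the lid holding.
- **Narrow bin:** its pull was within about 2 mm of where it was first measured, so it is still shut.
- **Robot:** nothing is touching, and the force reading is about 1 N, which is noise.

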